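# Load a column cartridge into its spring holder

### The job

The steel column cartridge lies sloping in its holder on the worktop, not loaded: its rear end is still up on the grey block. Slide it along until its nose is seated against the spring contact, then press its rear end down until both side clips snap over it and it lies level and fully home. Leave the other glassware where it stands.

Things in the scene. Friction and masses are not known exactly. Their poses are not given: they have to be found in the camera images.
- holder: Fixed holder. Base plate 260 x 80 x 10 mm; its top is the cradle floor, z = 10 mm. Origin: centre of the underside, at worktop height; x from the grey loading block to the spring contact, z up. Block at x -122 to -63 mm, 44 mm wide. Cradle side walls (z to 20 mm) at x 0 to 72 mm, 33 mm apart. Clips at x -38 to -26 mm, tops at z 42 mm. Spring housing x 103 to 126, z to 50 mm.
- block_edge (a point): Middle of the upper front edge of the loading block, holder x = -63, z = 42 mm; two ribs 30 mm apart on the block rise to z = 48 mm. From this edge the block's front slopes steeply (63 degrees) down to holder x = -50, z = 16 mm and then drops upright: that foot is the rear stop of the loaded cartridge. Axes as the holder's.
- seat_rear (a point): Where the centre of the cartridge's rear face is when loaded: holder x = -50, y = 0, z = 27 mm. The cartridge is then level along holder x, its top at z = 44 mm, a little higher than the clips beside it. Axes as the holder's.
- cartridge: Loose column, 0.3 kg, smooth (friction about 0.2): steel tube, white end caps, 34 mm diameter, 130 mm long plus a 16 x 6 mm spigot at the nose. Origin mid-way along the 130 mm; x to the nose. At the start the nose is on the cradle floor, 25 to 45 mm short of home, pointing at the contact; the axis rises 15 to 20 degrees to the rear, leaning on the block's edge, the rear end in the air above the block.
- cart_rear (a point): Centre of the cartridge's flat round rear face, 34 mm across; x to the nose. Behind the block's edge the rear cannot go down. Once the nose touches the contact, the rear is off the edge and rests on the slope or clips, and pressing it down (near the clips) makes it slide down the slope, pushing the contact back by itself.
- cart_nose (a point): Centre of the end of the spigot at the cartridge's nose, at holder x = 86 mm when loaded.
- plunger (a joint): Sprung contact, a steel disc of 23 mm diameter on a rod, axis level at z = 27 mm of the holder. 0 = fully out (disc face at holder x = 80 mm), grows in m as it is pushed along holder +x, at most 0.016; spring 1.2 N at 0, rising 0.3 N per mm. About 0.006 with the cartridge loaded.
- clip_left (a joint): Sprung steel clip on the holder's +y side: angle in rad by which it is spread outward, 0 = closed. It must spread about 0.12 to let the cartridge past and springs back to nearly 0 over the loaded cartridge. Pressing the rear end past both clips takes about 4 to 10 N.
- clip_right (a joint): The same clip on the holder's -y side.
- petri_60: Bystander: low glass dish, 70 mm diameter, 17 mm high; origin at the centre of its underside.
- evaporating_dish: Bystander: white porcelain dish, 82 mm diameter, 31 mm high; origin at the centre of its underside.
- amber_bottle: Bystander: square amber dropper bottle, 47 x 47 x 132 mm; origin at the centre of its underside.
- bottle_small: Bystander: small clear screw bottle with cap, 56 mm diameter, 105 mm high; origin at the centre of its underside.
Things that resemble listed ones, but are neither listed nor needed, are in the scene too. Several things have the shape of the cartridge; the one meant has the colours described above.

How it is judged:
At the end, for the whole second after the job is handed in: Cartridge level along the holder (0.04 rad), rear face within 5 mm of home lengthwise, 4 mm sideways, 3.5 mm in height; contact pushed in over 3 mm; both clips back under 0.07 rad; cartridge at rest; loose bystanders within 30 mm of their starts (z of cart_rear in the frame of holder between 0.0235 and 0.0305 m and x of cart_rear in the frame of holder between -0.055 and -0.045 m and y of cart_rear in the frame of holder between -0.004 and 0.004 m and angle between the x axis of cartridge and the x axis of holder, either way round below 0.04 rad and value of joint plunger above 0.003 m and value of joint each of clip_left, clip_right below 0.07 rad and linear speed of cartridge below 0.01 m/s and distance of each of petri_60, evaporating_dish, amber_bottle, bottle_small from where it was at the start of the episode below 0.03 m); the robot touches nothing.
It fails at once if a bystander is knocked over or shoved away (angle between any of petri_60, evaporating_dish, amber_bottle, bottle_small's own z axis and vertical above 0.5 rad or distance of any of petri_60, evaporating_dish, amber_bottle, bottle_small from where it was at the start of the episode above 0.05 m).
It also fails if it takes over 38 s, if anything falls off the work surface, if the arm or the gripper's body presses on something with over 40 N, if the wrist force passes 120 N, or if a joint passes its speed limit or range.

### The arm

A 6-joint arm with a two-finger parallel gripper is mounted at the origin on a cart in front of the work surface, level with it; the furniture and walls round the work are solid. World frame = base frame: x ahead of the robot, y to its left, z up, the work surface at z = 0. Lengths are in m, angles in rad, forces in N, time in s.
With the tool pointing down it reaches from about 0.425 to 0.95 m from the base axis. Payload 3.5 kg.
Tool frame: the origin (TCP) lies on the centre line of the jaws, within the pads' length; the fingertips stand 25 mm ahead of it and the grasp point (between the pads) lies 6 mm ahead of it (ctrl.finger_overhang is the distance from the TCP to the fingertips, in m); z points along the fingers, y is the line along which they close (so a half turn about z gives the same grasp; the last joint's range is limited). The gripper opens to 85 mm and grips with 20 to 120 N. Pads are 22 mm wide; open, the fingers measure 114 mm over their backs; the gripper's body (76 mm by 85 mm) begins 54 mm behind the grasp point. The pads swing forward as they close: fully open they stand 13 mm farther back than shut.
Start: joints at [-1.29, 0.286, 1.577, -0, 1.279, -0.15], TCP at [0.282, -0.613, 0.256] pointing down, gripper open.
Joint ranges: [-2.77, 2.77], [-0.9, 2.22], [0.21, 2.48], [-1.53, 4.67], [0.24, 2.81], [-2.84, 2.84]. Speed limits (rad/s): [2.79, 2.79, 3.14, 3.14, 3.14, 3.14].

### API

Orientations are given as a unit quaternion [x, y, z, w].
In Python, from plant import get_state, imaging, job, ctrl gives the robot as it stands.
- The arm moves only by the tool jog_arm, never from a script. Its argument "increments" is a list of rows, each an object of numbers: "dx", "dy", "dz": the shift along the world's x, y, z each as a share of 12 cm, from -1 to 1; "ax", "ay", "az": the turn, a rotation vector about the world's x, y, z each as a share of pi/2 rad, from -1 to 1; "gripper": the gripper command: -1 is shut, 1 is fully open, values between are in proportion. A call has 1 to 10 rows; each row is the pose to reach, as a shift and turn from the pose commanded when the call began; what a row does not reach only later rows make up. A row lasts 1/10 s, in which the tool goes at most 50 mm and 8.59 degrees, less where a joint would pass 70% of its speed; a pose out of reach is approached as far as the arm can. A call with a number of a shift or a turn outside -1 to 1 is refused whole. A call with a gripper value outside its range is refused whole. The fingers move at their own pace and stop on an object; "force" is the grip in N (left out, the last holds). Time passes only in rows, so rows that repeat a pose let the fingers close. It gives the time, the measured TCP pose, the force, the opening and the grip force at its end, in the units of the state.
- get_state(): the state, without advancing time (a new reading comes with each control period).
- imaging.read_camera(name): name is "side" or "top" or "wrist"; returns a dict with "frame" (480x640x3 uint8, blue, green, red), "depth" (480x640 float32, m along the optical axis (not along the pixel's ray), 0 where there is no reading), "camera_matrix" (3x3 intrinsics, pixels), "extrinsics" (4x4, takes a point from camera to world coordinates); the wrist camera has in their place "mount" (4x4, takes a point from camera to tool coordinates, whose origin is the TCP and whose axes are the flange's). Camera axes: x right, y up, looking along -z (the intrinsics and any distortion apply to the point x, -y, -z); pixel columns grow to the right and rows downward; lengths in m; the calibration is good to about 2 mm. A picture is of the moment at which its call begins: read the wrist's pose just before it.
- job.sign_off(): hands the job in; it is judged then, once.
The state is a dict: "time": time; "qpos": joint angles; "dq": joint speeds; "joint_efforts": joint torques, N m; "eef_pos": TCP position; "tcp_rot": TCP orientation; "contact_force": force on the tool from outside, world axes, zero at the start; "wrist_torque": the same for the moment, N m; "opening": opening from 0.0 (shut) to 1.0 (fully open); "finger_force": force on a finger pad.
Only numpy, scipy, OpenCV 4.12 (cv2) and the standard library are available. Lean on these libraries where they do the work, as an engineer would, in place of code of your own. Each camera call takes 0.05 s, during which the arm holds its last target. There are 200 camera calls.

## Working session

There is one attempt and no reset: what is moved stays moved. The work goes in short steps, Python scripts to look and compute and a tool call to move; the robot and the scene stay as the last step left them, time stands still between calls to the robot, and variables do not carry over. Pictures are saved under pics/ and viewed, at most 10 in all, crops included, and the job is handed in when it is done.

Besides the shell and the picture viewer there is one more tool, called as name(argument=value, ...) on one line, values as JSON. jog_arm: Moves the arm, as the interface text tells. Shift numbers are shares of 12 cm and turn numbers shares of pi/2 rad, none past 1 either way. Its arguments: {"type":"object","properties":{"increments":{"type":"array"},"force":{"type":"number"}},"required":["increments"]}

```bash
mkdir -p pics
cat > h.py <<'E'
import numpy as np, cv2
from plant import get_state, imaging, job, ctrl
def cam(n):
    c=imaging.read_camera(n); return c
def pts(c):
    K=np.array(c["camera_matrix"]);d=c["depth"];v,u=np.mgrid[:480,:640]
    P=np.stack([(u-K[0,2])/K[0,0]*d,-(v-K[1,2])/K[1,1]*d,-d],-1)
    T=np.array(c["extrinsics"]);return P@T[:3,:3].T+T[:3,3]
E
python3 - <<'E'
from h import *
for n in("top","side"):
    c=cam(n);cv2.imwrite(f"pics/{n}0.png",c["frame"]);np.savez(f"{n}0.npz",**{k:np.array(v) for k,v in c.items()})
    print(n,[k for k in c],np.round(c["extrinsics"],3).tolist(),np.round(c["camera_matrix"],1).tolist())
s=get_state();print(s["time"],s["tcp_rot"],s["contact_force"],ctrl.finger_overhang)
E
```

```text
top ['frame', 'depth', 'camera_matrix', 'extrinsics'] [[-0.002, 0.977, -0.215, 0.325], [-1.0, -0.004, -0.007, 0.308], [-0.007, 0.215, 0.977, 1.054], [0.0, 0.0, 0.0, 1.0]] [[538.6, 0.0, 316.2], [0.0, 538.6, 247.4], [0.0, 0.0, 1.0]]
side ['frame', 'depth', 'camera_matrix', 'extrinsics'] [[-0.892, 0.158, -0.423, 0.071], [-0.451, -0.343, 0.824, 1.21], [-0.015, 0.926, 0.377, 0.466], [0.0, 0.0, 0.0, 1.0]] [[557.4, 0.0, 317.5], [0.0, 557.4, 252.7], [0.0, 0.0, 1.0]]
0.1 [ 9.76891485e-01  2.13733168e-01 -5.84490530e-05 -1.07536698e-03] [-0.17612335 -0.13468543  0.54141021] 0.025
```

View pics/top0.png

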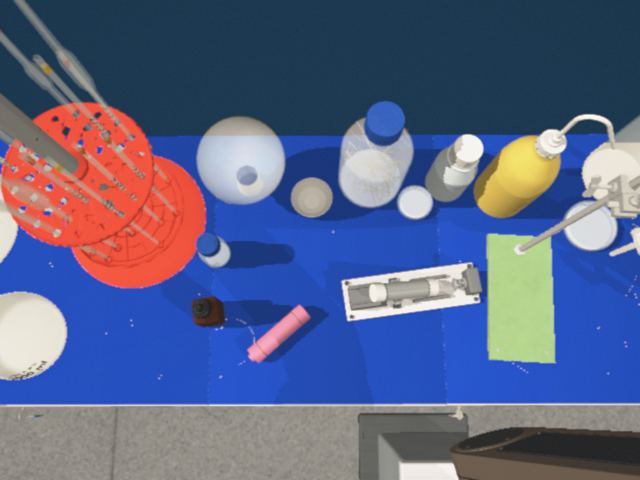

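View pics/side0.png

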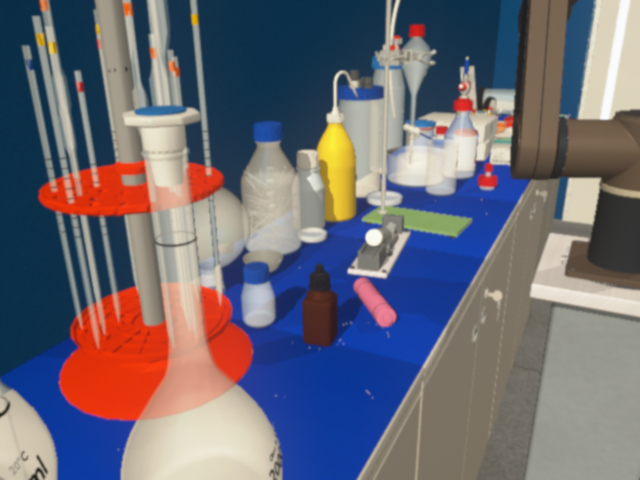

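The holder is in the top view around (412,291), with its rear (block) at the left (350,297) and its contact at the right (473,280). The cartridge spans (370..450, 291). The side view shows the white rear cap at (374,237).

Run:
```python
from h import *
c=dict(np.load("top0.npz"));P=pts(c);f=c["frame"]
hsv=cv2.cvtColor(f,cv2.COLOR_BGR2HSV)
v,u=np.mgrid[:480,:640];roi=(u>335)&(u<490)&(v>255)&(v<330)
nb=roi&~((hsv[...,0]>105)&(hsv[...,0]<130)&(hsv[...,1]>150))
m=nb.astype(np.uint8);n,l,s,_=cv2.connectedComponentsWithStats(m);k=1+np.argmax(s[1:,4]);m=l==k
print(s[k])
# cast contour onto z=0.010
K=c["camera_matrix"];T=c["extrinsics"]
def ray(uv,z):
    d=np.c_[(uv[:,0]-K[0,2])/K[0,0],-(uv[:,1]-K[1,2])/K[1,1],-np.ones(len(uv))]@T[:3,:3].T
    return T[:3,3]+d*((z-T[2,3])/d[:,2])[:,None]
low=m&(abs(P[...,2]-.01)<.012)
uv=np.argwhere(low)[:,::-1].astype(float)
X=ray(uv,.01)[:,:2]
r=cv2.minAreaRect((X*1000).astype(np.float32));print("rect mm",r,"\n",cv2.boxPoints(r))
print("plate z",np.median(P[low][:,2]))
b=cv2.boxPoints(r)/1000
e=[(b[(i+1)%4]-b[i]) for i in range(4)];a=max(e,key=np.linalg.norm);a=a/np.linalg.norm(a)
if a[1]>0:a=-a
C=np.array(r[0])/1000;n_=np.array([-a[1],a[0]])
print("yaw",np.arctan2(a[1],a[0]))
np.savez("hold.npz",C=C,a=a,n=n_)
Q=P[m];hx=(Q[:,:2]-C)@a;hy=(Q[:,:2]-C)@n_
for x in range(-135,136,6):
    q=(abs(hx*1000-x)<3)&(abs(hy)<.014)
    if q.sum():
        z=Q[q,2];i=z>z.max()-.008; print(x,q.sum(),"zmax",round(z.max()*1e3),"med",round(np.median(z)*1e3),"ytop",round(hy[q][i].mean()*1e3,1))
cv2.imwrite("pics/crop.png",cv2.resize(f[255:330,335:490],None,fx=5,fy=5,interpolation=cv2.INTER_CUBIC))
```

```text
[ 341  260  142   62 5924]
rect mm ((469.4091796875, 129.30703735351562), (88.7822036743164, 272.2483825683594), 7.90136194229126) 
 [[406.72678    258.03653   ]
 [444.15225    -11.627171  ]
 [532.09155      0.57754517]
 [494.6661     270.24124   ]]
plate z 0.00925502445169979
yaw -1.4328915
-135 31 zmax 11 med 1 ytop 0.5
-129 43 zmax 14 med 10 ytop -0.2
-123 62 zmax 48 med 39 ytop -0.3
-117 48 zmax 51 med 42 ytop 1.7
-111 51 zmax 49 med 41 ytop -0.8
-105 49 zmax 48 med 42 ytop -0.7
-99 47 zmax 47 med 42 ytop -0.1
-93 46 zmax 48 med 42 ytop -0.7
-87 63 zmax 63 med 43 ytop -2.1
-81 66 zmax 79 med 70 ytop 0.1
-75 47 zmax 82 med 78 ytop -2.3
-69 44 zmax 80 med 75 ytop -2.0
-63 48 zmax 78 med 74 ytop -2.8
-57 45 zmax 77 med 71 ytop -1.9
-51 44 zmax 74 med 70 ytop -3.1
-45 42 zmax 75 med 68 ytop -2.1
-39 43 zmax 71 med 66 ytop -2.6
-33 44 zmax 70 med 64 ytop -2.8
-27 43 zmax 67 med 63 ytop -3.7
-21 45 zmax 65 med 61 ytop -2.2
-15 42 zmax 62 med 58 ytop -2.3
-9 42 zmax 63 med 56 ytop -2.5
-3 41 zmax 60 med 55 ytop -1.9
3 41 zmax 57 med 52 ytop -2.9
9 42 zmax 57 med 51 ytop -2.3
15 41 zmax 53 med 50 ytop -1.9
21 40 zmax 51 med 47 ytop -1.9
27 43 zmax 50 med 45 ytop -3.3
33 42 zmax 48 med 43 ytop -2.3
39 40 zmax 46 med 41 ytop -2.6
45 20 zmax 42 med 40 ytop -1.6
51 15 zmax 32 med 10 ytop -6.0
57 44 zmax 15 med 9 ytop 0.9
63 42 zmax 14 med 9 ytop -0.0
69 42 zmax 18 med 9 ytop 1.5
75 72 zmax 38 med 11 ytop -5.7
81 52 zmax 40 med 30 ytop -3.3
87 35 zmax 36 med 29 ytop -3.4
93 44 zmax 37 med 27 ytop -2.3
99 100 zmax 51 med 34 ytop -0.1
105 51 zmax 52 med 49 ytop 0.3
111 46 zmax 53 med 49 ytop 0.3
117 45 zmax 52 med 49 ytop -0.2
123 23 zmax 50 med 48 ytop 0.8
135 1 zmax 2 med 2 ytop 10.5
```

View pics/crop.png

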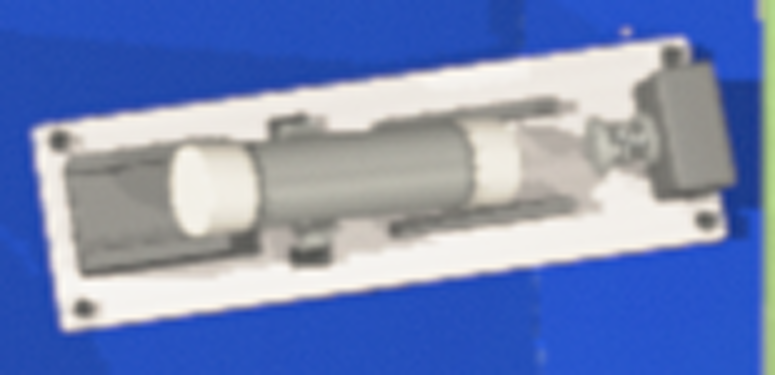

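Run:
```python
from h import *
P=np.concatenate([pts(dict(np.load(f"{n}0.npz"))).reshape(-1,3) for n in("top",)])
h=np.load("hold.npz");print(h["C"],h["a"],h["n"])
print("max z (cm), rows x, cols y from .4 down to -.7")
for x in np.arange(.2,.9,.05):
    r=[]
    for y in np.arange(.4,-.75,-.05):
        q=(abs(P[:,0]-x)<.025)&(abs(P[:,1]-y)<.025)
        r.append("%3d"%(100*P[q,2].max()) if q.any() else " ..")
    print("%.2f"%x,*r)
s=get_state();p=np.array(s["eef_pos"]);print(p)
for hx in(-130,-110,-96,-32):
    t=h["C"]+h["a"]*hx/1e3;print(hx,t,(t-p[:2])/.12)
```

```text
[0.46940918 0.12930704] [ 0.13746819 -0.99050623] [0.99050623 0.13746819]
max z (cm), rows x, cols y from .4 down to -.7
0.20 -89 -88 -88 -88 -88 -88  41  53  -9 -89 -89 -88 -89 -88 -89 -88 -89 -88 -88 -88 -88 -89 -88
0.25   0   0   0   0   0   0   0  55  53  45   0   0   0   0   0  ..  ..  ..  ..  ..  ..  ..  ..
0.30   0   0 105   0   0   0   0   0   0   0   0   0   0   0   0  ..  ..  ..  ..  ..  ..  ..  ..
0.35   3   2   0   0   0   0   0   0   2   2   2   2   0   0   0  ..  ..  ..  ..  ..  ..  ..  ..
0.40   3   3   0   1   1   1   0   0   2   2   2   2   0   0   0  ..  ..  ..  ..  ..  ..  ..  ..
0.45   0   3   0   5   8   7   5   4   5   2   2   2   0   0   0  ..  ..  ..  ..  ..  ..  ..  ..
0.50   0   0   0   4   5   5   5   5   5  43  43   2  22   0   0   0  ..  ..  ..  ..  ..  ..  ..
0.55   0   0   0   0   0   0   0   0   2  41  43   2  22   2   0   0  ..  ..  ..  ..  ..  ..  ..
0.60  16   3   3   0   0   2   2   0  13  19  18   0   2   2   2   0  ..  ..  ..  ..  ..  ..  ..
0.65  20  15   3  21  28  20  18  19  21  36  36  30   2  19   0  ..  ..  ..  ..  ..  ..  ..  ..
0.70  20  15   3  28  28  27  19  19  20  26  ..   0  17  21  ..  ..  ..  ..  ..  ..  ..  ..  ..
0.75  19   0   0  20  28  18   0   0   0   0   0  ..   0  20   0  ..  ..  ..  ..  ..  ..  ..  ..
0.80  42  42  42  42  42  42  42  42  42  42  42  40  32  23  14  ..  ..  ..  ..  ..  ..  ..  ..
0.85  ..  ..  ..  ..  ..  ..  ..  ..  ..  ..  ..  ..  ..  ..  ..  ..  ..  ..  ..  ..  ..  ..  ..
[ 0.28175708 -0.61278569  0.2550538 ]
-130 [0.45153831 0.25807284] [1.41484359 7.25715448]
-110 [0.45428768 0.23826273] [1.43775496 7.09207016]
-96 [0.45621223 0.22439564] [1.45379292 6.9765111 ]
-32 [0.4650102  0.16100324] [1.52710929 6.44824109]
```

jog_arm(increments=[{"dz": 0.5, "gripper": -1}, {"dz": 1, "gripper": -1}, {"dz": 1, "gripper": -1}])

```text
$.increments[0]: bad value
```

jog_arm(increments=[{"dz": 1, "dy": 0.3, "gripper": -1}, {"dz": 1, "dy": 0.6, "gripper": -1}, {"dz": 1, "dy": 1, "gripper": -1}, {"dz": 1, "dy": 1, "gripper": -1}])

```text
$.increments[0]: bad value
```

jog_arm(increments=[{"dz": 0.2, "dy": 1, "dx": 0.4, "az": 0.2, "gripper": -1}, {"dz": 0.2, "dy": 1, "dx": 0.4, "az": 0.2, "gripper": -1}, {"dz": 0.2, "dy": 1, "dx": 0.4, "az": 0.2, "gripper": -1}])

```text
$.increments[0]: bad value
```

jog_arm(increments=[{"dy": 1, "dx": 0.4, "az": 0.2, "gripper": -1}, {"dy": 1, "dx": 0.4, "az": 0.2, "gripper": -1}, {"dy": 1, "dx": 0.4, "az": 0.2, "gripper": -1}])

```text
$.increments[0]: bad value
```

jog_arm(increments=[{"dx": 0, "dy": 0, "dz": 0.5, "ax": 0, "ay": 0, "az": 0, "gripper": -1}, {"dx": 0, "dy": 0, "dz": 1, "ax": 0, "ay": 0, "az": 0, "gripper": -1}, {"dx": 0, "dy": 0, "dz": 1, "ax": 0, "ay": 0, "az": 0, "gripper": -1}])

```text
time: 0.4
eef_pos: [0.2822, -0.6143, 0.3826]
tcp_rot: [0.977, 0.214, 0.0, 0.004]
contact_force: [0.1, 0.2, 1.3]
opening: 0.517
finger_force: 0.0
```

jog_arm(increments=[{"dx": 0, "dy": 0.4, "dz": 1, "ax": 0, "ay": 0, "az": 0, "gripper": -1}, {"dx": 0, "dy": 0.7, "dz": 1, "ax": 0, "ay": 0, "az": 0, "gripper": -1}, {"dx": 0, "dy": 1, "dz": 1, "ax": 0, "ay": 0, "az": 0, "gripper": -1}, {"dx": 0, "dy": 1, "dz": 1, "ax": 0, "ay": 0, "az": 0, "gripper": -1}])

```text
time: 0.8
eef_pos: [0.2821, -0.4911, 0.5001]
tcp_rot: [0.977, 0.214, 0.0, 0.002]
contact_force: [0.5, -0.1, -0.1]
opening: 0.0
finger_force: 0.0
```

jog_arm(increments=[{"dx": 0.4, "dy": 1, "dz": 0.2, "ax": 0, "ay": 0, "az": 0.2, "gripper": -1}, {"dx": 0.4, "dy": 1, "dz": 0.2, "ax": 0, "ay": 0, "az": 0.2, "gripper": -1}, {"dx": 0.4, "dy": 1, "dz": 0.2, "ax": 0, "ay": 0, "az": 0.2, "gripper": -1}])

```text
time: 1.1
eef_pos: [0.3304, -0.3706, 0.5214]
tcp_rot: [0.931, 0.366, 0.0, 0.001]
contact_force: [0.5, 0.3, -0.1]
opening: -0.001
finger_force: 0.0
```

jog_arm(increments=[{"dx": 0.5, "dy": 1, "dz": 0, "ax": 0, "ay": 0, "az": 0.2, "gripper": -1}, {"dx": 0.5, "dy": 1, "dz": 0, "ax": 0, "ay": 0, "az": 0.2, "gripper": -1}, {"dx": 0.5, "dy": 1, "dz": 0, "ax": 0, "ay": 0, "az": 0.2, "gripper": -1}])

```text
time: 1.4
eef_pos: [0.3905, -0.2507, 0.5203]
tcp_rot: [0.862, 0.507, 0.0, -0.0]
contact_force: [0.7, -0.4, 0.4]
opening: -0.0
finger_force: 0.0
```

jog_arm(increments=[{"dx": 0.4, "dy": 1, "dz": 0, "ax": 0, "ay": 0, "az": 0.2, "gripper": -1}, {"dx": 0.4, "dy": 1, "dz": 0, "ax": 0, "ay": 0, "az": 0.2, "gripper": -1}, {"dx": 0.4, "dy": 1, "dz": 0, "ax": 0, "ay": 0, "az": 0.2, "gripper": -1}])

```text
time: 1.7
eef_pos: [0.4383, -0.1303, 0.5202]
tcp_rot: [0.772, 0.636, 0.0, -0.0]
contact_force: [0.1, -0.7, -0.0]
opening: -0.001
finger_force: 0.0
```

jog_arm(increments=[{"dx": 0.1, "dy": 1, "dz": 0, "ax": 0, "ay": 0, "az": 0.214, "gripper": -1}, {"dx": 0.1, "dy": 1, "dz": 0, "ax": 0, "ay": 0, "az": 0.214, "gripper": -1}, {"dx": 0.1, "dy": 1, "dz": 0, "ax": 0, "ay": 0, "az": 0.214, "gripper": -1}])

```text
time: 2.0
eef_pos: [0.4495, -0.01, 0.5202]
tcp_rot: [0.654, 0.757, 0.0, -0.0]
contact_force: [0.1, 0.3, 0.2]
opening: -0.002
finger_force: 0.0
```

jog_arm(increments=[{"dx": 0, "dy": 1, "dz": 0, "ax": 0, "ay": 0, "az": 0, "gripper": -1}, {"dx": 0, "dy": 1, "dz": 0, "ax": 0, "ay": 0, "az": 0, "gripper": -1}, {"dx": 0, "dy": 1, "dz": 0, "ax": 0, "ay": 0, "az": 0, "gripper": -1}])

```text
time: 2.3
eef_pos: [0.4491, 0.11, 0.52]
tcp_rot: [0.655, 0.756, 0.0, -0.001]
contact_force: [0.6, -1.3, 0.8]
opening: -0.004
finger_force: 0.0
```

jog_arm(increments=[{"dx": 0, "dy": 1, "dz": 0, "ax": 0, "ay": 0, "az": 0, "gripper": -1}, {"dx": 0, "dy": 1, "dz": 0, "ax": 0, "ay": 0, "az": 0, "gripper": -1}, {"dx": 0, "dy": 1, "dz": 0, "ax": 0, "ay": 0, "az": 0, "gripper": -1}])

```text
time: 2.6
eef_pos: [0.4491, 0.23, 0.5194]
tcp_rot: [0.655, 0.756, -0.0, -0.001]
contact_force: [0.2, -1.0, -0.4]
opening: -0.005
finger_force: 0.0
```

jog_arm(increments=[{"dx": 0.03, "dy": 0.15, "dz": -1, "ax": 0, "ay": 0, "az": 0, "gripper": -1}, {"dx": 0.03, "dy": 0.15, "dz": -1, "ax": 0, "ay": 0, "az": 0, "gripper": -1}, {"dx": 0.03, "dy": 0.15, "dz": -1, "ax": 0, "ay": 0, "az": 0, "gripper": -1}])

```text
time: 2.9
eef_pos: [0.4516, 0.245, 0.3938]
tcp_rot: [0.656, 0.755, -0.004, -0.002]
contact_force: [0.2, -0.2, -0.9]
opening: 0.001
finger_force: 0.0
```

jog_arm(increments=[{"dx": 0, "dy": 0, "dz": -1, "ax": 0, "ay": 0, "az": 0, "gripper": -1}, {"dx": 0, "dy": 0, "dz": -1, "ax": 0, "ay": 0, "az": 0, "gripper": -1}, {"dx": 0, "dy": 0, "dz": -1, "ax": 0, "ay": 0, "az": 0, "gripper": -1}])

```text
time: 3.2
eef_pos: [0.4505, 0.2439, 0.2736]
tcp_rot: [0.656, 0.754, -0.004, -0.003]
contact_force: [-0.2, -0.3, -0.8]
opening: -0.002
finger_force: 0.0
```

jog_arm(increments=[{"dx": 0, "dy": 0, "dz": -1, "ax": 0, "ay": 0, "az": 0, "gripper": -1}, {"dx": 0, "dy": 0, "dz": -1, "ax": 0, "ay": 0, "az": 0, "gripper": -1}, {"dx": 0, "dy": 0, "dz": -1, "ax": 0, "ay": 0, "az": 0, "gripper": -1}, {"dx": 0, "dy": 0, "dz": -1, "ax": 0, "ay": 0, "az": 0, "gripper": -1}])

```text
time: 3.6
eef_pos: [0.4503, 0.2437, 0.1555]
tcp_rot: [0.656, 0.754, -0.004, -0.003]
contact_force: [0.7, -0.6, 0.6]
opening: 0.002
finger_force: 0.0
```

```bash
cat >> h.py <<'E'
from scipy.spatial.transform import Rotation as R
def wrist():
    s=get_state();c=imaging.read_camera("wrist");T=np.eye(4)
    T[:3,:3]=R.from_quat(s["tcp_rot"]).as_matrix();T[:3,3]=s["eef_pos"]
    c["extrinsics"]=T@np.array(c["mount"]);return c
def prof(c,box=None,step=5):
    h=np.load("hold.npz");Q=pts(c)[(np.array(c["depth"])>0)]
    hx=(Q[:,:2]-h["C"])@h["a"]*1e3;hy=(Q[:,:2]-h["C"])@h["n"]*1e3;z=Q[:,2]*1e3
    for x in range(-130,135,step):
        q=(abs(hx-x)<step/2)&(abs(hy)<20)&(z<110)&(z>5)
        if q.sum()>8:
            i=q&(z>z[q].max()-5);print(x,q.sum(),"z95",round(np.percentile(z[q],95),1),"y",round(hy[i].mean(),1))
E
python3 - <<'E'
from h import *
s=get_state();print(s["eef_pos"],s["contact_force"])
c=wrist();cv2.imwrite("pics/w1.png",c["frame"]);prof(c,step=10)
E
```

```text
[0.45029175 0.24367646 0.15548145] [ 0.71573221 -0.57001031  0.58176844]
-130 783 z95 11.0 y -0.2
-120 2204 z95 47.9 y 6.5
-110 1114 z95 48.4 y 6.2
-100 1079 z95 48.4 y 5.9
-90 1243 z95 53.7 y -1.8
-80 711 z95 63.1 y 0.3
-70 51 z95 49.0 y 17.5
-10 10 z95 59.0 y -3.6
0 104 z95 57.9 y -4.3
10 114 z95 54.8 y -4.3
20 119 z95 51.4 y -4.4
30 124 z95 48.7 y -4.3
40 131 z95 45.4 y -4.3
50 9 z95 42.3 y -5.5
80 111 z95 11.3 y -4.7
```

View pics/w1.png

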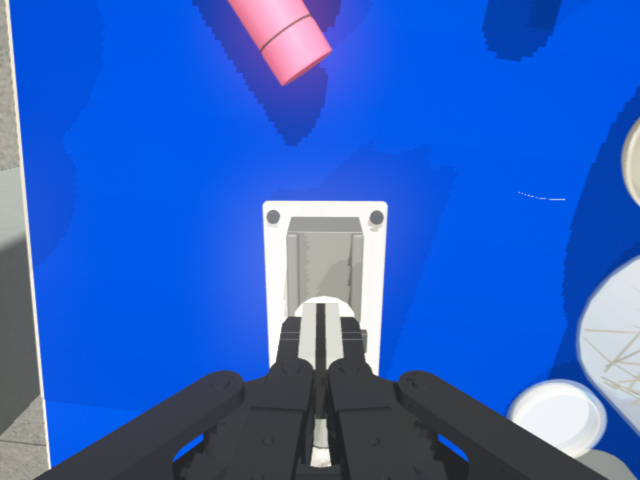

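jog_arm(increments=[{"dx": 0.02, "dy": 0, "dz": -0.3, "ax": 0, "ay": 0, "az": 0, "gripper": -1}, {"dx": 0.02, "dy": 0, "dz": -0.5, "ax": 0, "ay": 0, "az": 0, "gripper": -1}, {"dx": 0.02, "dy": 0, "dz": -0.61, "ax": 0, "ay": 0, "az": 0, "gripper": -1}, {"dx": 0.02, "dy": 0, "dz": -0.61, "ax": 0, "ay": 0, "az": 0, "gripper": -1}])

```text
time: 4.05
eef_pos: [0.4558, 0.2447, 0.087]
tcp_rot: [0.656, 0.754, -0.0, -0.0]
contact_force: [0.1, -0.2, -0.0]
opening: 0.002
finger_force: 0.0
```

jog_arm(increments=[{"dx": -0.015, "dy": 0, "dz": -0.066, "ax": 0, "ay": 0, "az": 0, "gripper": -1}, {"dx": -0.005, "dy": -0.08, "dz": -0.066, "ax": 0, "ay": 0, "az": 0, "gripper": -1}, {"dx": 0.01, "dy": -0.15, "dz": -0.066, "ax": 0, "ay": 0, "az": 0, "gripper": -1}, {"dx": 0.015, "dy": -0.2, "dz": -0.066, "ax": 0, "ay": 0, "az": 0, "gripper": -1}, {"dx": 0.02, "dy": -0.24, "dz": -0.066, "ax": 0, "ay": 0, "az": 0, "gripper": -1}, {"dx": 0.023, "dy": -0.27, "dz": -0.066, "ax": 0, "ay": 0, "az": 0, "gripper": -1}])

```text
time: 4.65
eef_pos: [0.459, 0.2118, 0.0796]
tcp_rot: [0.657, 0.754, 0.0, 0.0]
contact_force: [0.7, 1.1, 0.6]
opening: 0.0
finger_force: 0.3
```

```bash
cat > st.py <<'E'
from h import *
h=np.load("hold.npz");s=get_state();d=np.array(s["eef_pos"])[:2]-h["C"]
print("tool hx,hy,tipz mm",d@h["a"]*1e3,d@h["n"]*1e3,s["eef_pos"][2]*1e3-25,"F",np.round(s["contact_force"],1),s["time"])
c=cam("top");P=pts(c).reshape(-1,3);Q=P[P[:,2]>.005]
hx=(Q[:,:2]-h["C"])@h["a"]*1e3;hy=(Q[:,:2]-h["C"])@h["n"]*1e3;z=Q[:,2]*1e3
for x in range(-100,106,5):
    q=(abs(hx-x)<3)&(abs(hy)<16)
    if q.any(): print("%d:%.0f"%(x,np.percentile(z[q],90)),end="  ")
E
python3 st.py
```

```text
tool hx,hy,tipz mm -83.11445545437056 0.9919732440629454 54.56675864610952 F [0.7 1.1 0.6] 4.65
-100:341  -95:341  -90:341  -85:341  -80:341  -75:341  -70:341  -65:341  -60:341  -55:341  -50:341  -45:351  -40:364  -35:366  -30:368  -25:368  70:16  75:33  80:38  85:35  90:33  95:36  100:48  105:51
```

jog_arm(increments=[{"dx": 0.005, "dy": -0.04, "dz": 0, "ax": 0, "ay": 0, "az": 0, "gripper": -1}, {"dx": 0.01, "dy": -0.07, "dz": 0, "ax": 0, "ay": 0, "az": 0, "gripper": -1}, {"dx": 0.014, "dy": -0.1, "dz": 0, "ax": 0, "ay": 0, "az": 0, "gripper": -1}, {"dx": 0.014, "dy": -0.1, "dz": 0, "ax": 0, "ay": 0, "az": 0, "gripper": -1}])

```text
time: 5.1
eef_pos: [0.4604, 0.1998, 0.0792]
tcp_rot: [0.657, 0.754, -0.0, 0.0]
contact_force: [0.0, -0.4, -0.4]
opening: 0.0
finger_force: 0.0
```

```bash
python3 st.py
```

```text
tool hx,hy,tipz mm -71.11489180087547 0.7453689346231616 54.15103503228188 F [ 0.  -0.4 -0.4] 5.1
-100:341  -95:341  -90:341  -85:341  -80:341  -75:340  -70:340  -65:341  -60:341  -55:340  -50:340  -45:341  -40:340  -35:341  -30:361  -25:365  -20:366  -15:365  85:36  90:34  95:36  100:48  105:51
```

jog_arm(increments=[{"dx": 0.003, "dy": -0.025, "dz": 0, "ax": 0, "ay": 0, "az": 0, "gripper": -1}, {"dx": 0.006, "dy": -0.05, "dz": 0, "ax": 0, "ay": 0, "az": 0, "gripper": -1}, {"dx": 0.006, "dy": -0.05, "dz": 0, "ax": 0, "ay": 0, "az": 0, "gripper": -1}])

```text
time: 5.45
eef_pos: [0.4611, 0.1941, 0.0793]
tcp_rot: [0.656, 0.754, -0.0, 0.0]
contact_force: [-0.5, -0.6, 0.2]
opening: -0.004
finger_force: 0.0
```

Run:
```python
from h import *
c=cam("side");cv2.imwrite("pics/s1.png",cv2.resize(c["frame"][190:290,320:440],None,fx=6,fy=6,interpolation=cv2.INTER_CUBIC))
c=wrist();cv2.imwrite("pics/w2.png",c["frame"]);prof(c)
```

```text
-130 1100 z95 10.8 y -0.1
-125 2458 z95 46.1 y 6.4
-120 1531 z95 48.2 y 5.7
-115 1484 z95 48.4 y 5.6
-110 1434 z95 48.2 y 5.8
-105 1374 z95 48.2 y 5.3
-100 1357 z95 48.4 y 5.7
-95 1313 z95 48.2 y 5.7
-90 1262 z95 48.3 y 5.9
-85 1238 z95 48.3 y 6.2
-80 3264 z95 108.9 y 0.0
-75 6633 z95 107.9 y -1.0
-70 2691 z95 106.1 y -7.1
-65 639 z95 102.9 y -19.9
-60 597 z95 108.6 y 0.6
-55 354 z95 108.1 y 0.3
-50 35 z95 57.6 y -18.2
-45 295 z95 10.9 y -19.3
-40 51 z95 27.1 y 19.8
-30 19 z95 63.5 y 0.2
-25 99 z95 63.0 y 0.5
-20 109 z95 62.0 y 0.5
-15 105 z95 60.9 y 0.4
-10 121 z95 59.9 y 0.5
-5 136 z95 58.9 y 0.5
0 124 z95 57.9 y 0.7
5 10 z95 56.3 y 2.8
```

View pics/s1.png

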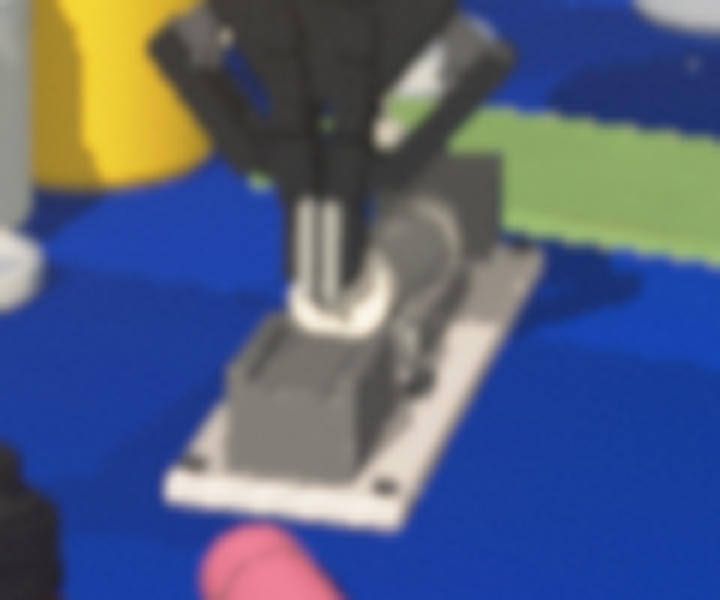

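The side crop shows the fingers at the white rear cap (335,290) just in front of the block's edge; the cartridge is aligned, its rear is coming off the edge. I push a little further to reach the contact.

jog_arm(increments=[{"dx": 0.003, "dy": -0.025, "dz": 0, "ax": 0, "ay": 0, "az": 0, "gripper": -1}, {"dx": 0.006, "dy": -0.05, "dz": 0, "ax": 0, "ay": 0, "az": 0, "gripper": -1}, {"dx": 0.006, "dy": -0.05, "dz": 0, "ax": 0, "ay": 0, "az": 0, "gripper": -1}])

```text
time: 5.85
eef_pos: [0.4617, 0.1882, 0.0791]
tcp_rot: [0.657, 0.754, 0.0, -0.0]
contact_force: [-1.5, 3.5, 0.1]
opening: -0.002
finger_force: 1.2
```

```bash
python3 - <<'E'
from h import *
c=wrist();prof(c)
E
python3 st.py|head -1
```

```text
-130 1115 z95 10.8 y -0.1
-125 2246 z95 46.6 y 5.8
-120 1571 z95 48.3 y 5.4
-115 1545 z95 48.4 y 5.6
-110 1484 z95 48.2 y 6.1
-105 1454 z95 48.3 y 5.2
-100 1391 z95 48.1 y 6.0
-95 1352 z95 48.3 y 5.8
-90 1322 z95 48.2 y 5.9
-85 1263 z95 48.3 y 5.9
-80 1246 z95 48.3 y 5.9
-75 1621 z95 101.0 y -2.2
-70 6856 z95 108.8 y -0.2
-65 3482 z95 107.1 y -2.0
-60 367 z95 103.1 y -19.9
-55 457 z95 105.6 y -0.3
-50 770 z95 108.3 y 0.3
-45 579 z95 53.3 y 2.8
-40 452 z95 35.3 y -18.8
-35 50 z95 35.6 y 19.5
-20 86 z95 62.3 y 0.2
-15 108 z95 61.4 y 0.1
-10 115 z95 60.6 y 0.2
-5 110 z95 59.8 y 0.2
0 133 z95 58.6 y 0.2
5 134 z95 57.8 y 0.1
10 37 z95 56.6 y 1.6
tool hx,hy,tipz mm -59.40544781110973 0.42937290219936897 54.08078417558967 F [-0.5  2.5 -0.5] 5.9
```

Contact reached (3.5 N). Back off, lift, and look at the rest position.

jog_arm(increments=[{"dx": -0.01, "dy": 0.08, "dz": 0, "ax": 0, "ay": 0, "az": 0, "gripper": -1}, {"dx": -0.01, "dy": 0.15, "dz": 0.1, "ax": 0, "ay": 0, "az": 0, "gripper": -1}, {"dx": -0.01, "dy": 0.15, "dz": 0.5, "ax": 0, "ay": 0, "az": 0, "gripper": -1}, {"dx": -0.01, "dy": 0.15, "dz": 0.6, "ax": 0, "ay": 0, "az": 0, "gripper": -1}, {"dx": -0.01, "dy": 0.15, "dz": 0.6, "ax": 0, "ay": 0, "az": 0, "gripper": -1}])

```text
time: 6.45
eef_pos: [0.4628, 0.2073, 0.1551]
tcp_rot: [0.656, 0.755, 0.003, 0.002]
contact_force: [-0.0, -0.5, -0.1]
opening: -0.003
finger_force: 0.0
```

```bash
python3 - <<'E'
from h import *
c=wrist();prof(c)
cv2.imwrite("pics/w3.png",c["frame"])
E
python3 st.py
```

```text
-130 539 z95 10.8 y 0.0
-125 1220 z95 44.1 y 6.4
-120 695 z95 48.2 y 5.4
-115 658 z95 48.2 y 6.2
-110 649 z95 48.3 y 6.4
-105 635 z95 48.4 y 6.1
-100 630 z95 48.3 y 5.6
-95 604 z95 48.3 y 6.8
-90 598 z95 48.3 y 5.2
-85 590 z95 48.2 y 5.3
-80 576 z95 48.4 y 6.5
-75 570 z95 48.4 y 5.9
-70 521 z95 48.2 y 6.3
-65 265 z95 43.0 y -1.4
-60 75 z95 36.5 y -0.2
-55 1330 z95 60.0 y -3.3
-50 506 z95 66.6 y -9.4
-45 405 z95 65.2 y -10.5
-40 227 z95 59.2 y -16.0
-35 92 z95 53.7 y -18.0
-30 16 z95 53.4 y -18.2
40 21 z95 49.5 y 3.6
45 58 z95 48.5 y 4.6
50 62 z95 47.3 y 4.8
55 56 z95 47.0 y 4.2
60 71 z95 46.1 y 4.5
65 68 z95 45.0 y 3.8
70 66 z95 44.0 y 4.0
75 37 z95 42.9 y 3.3
80 23 z95 38.2 y 2.6
85 29 z95 38.1 y 2.2
90 33 z95 35.8 y 1.1
95 68 z95 34.6 y 2.5
100 130 z95 30.3 y 7.8
tool hx,hy,tipz mm -77.87500916222879 2.732858653310518 127.83449271885266 F [-0.6 -0.4 -0.1] 6.5
-100:414  -95:414  -90:414  -85:415  -80:414  -75:414  -70:414  -65:414  -60:415  -55:414  -50:414  -45:414  -40:418  -35:430  -30:432  -25:433  -20:431  -15:60  -10:60  -5:60  0:59  5:57  10:57  15:56  20:53  25:53  30:52  35:50  40:50  100:51  105:52
```

View pics/w3.png

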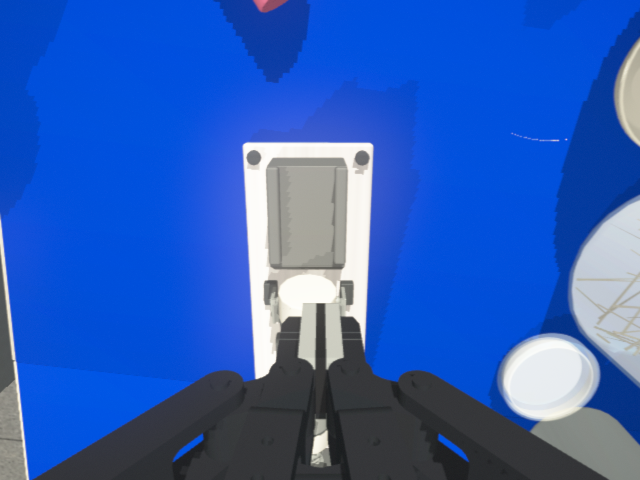

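The cap (307,290) is clear in front of the block edge (row 268), between the clips at (270,292) and (346,292). Now over the clips and down.

jog_arm(increments=[{"dx": 0.02, "dy": -0.2, "dz": 0, "ax": 0, "ay": 0, "az": 0, "gripper": -1}, {"dx": 0.025, "dy": -0.37, "dz": -0.2, "ax": 0, "ay": 0, "az": 0, "gripper": -1}, {"dx": 0.025, "dy": -0.37, "dz": -0.4, "ax": 0, "ay": 0, "az": 0, "gripper": -1}, {"dx": 0.025, "dy": -0.37, "dz": -0.4, "ax": 0, "ay": 0, "az": 0, "gripper": -1}])

```text
time: 6.95
eef_pos: [0.4595, 0.1608, 0.0982]
tcp_rot: [0.657, 0.754, -0.004, -0.004]
contact_force: [-1.2, 0.2, 0.3]
opening: -0.003
finger_force: 0.0
```

```bash
python3 st.py|head -1
```

```text
tool hx,hy,tipz mm -32.58546173552887 -5.456308348238739 73.15564991214492 F [-1.2  0.2  0.3] 6.95
```

jog_arm(increments=[{"dx": 0, "dy": 0, "dz": 0, "ax": 0, "ay": 0, "az": 0, "gripper": -1}, {"dx": 0, "dy": 0, "dz": 0, "ax": 0, "ay": 0, "az": 0, "gripper": -1}, {"dx": 0, "dy": 0, "dz": 0, "ax": 0, "ay": 0, "az": 0, "gripper": -1}])

```text
time: 7.3
eef_pos: [0.4643, 0.1623, 0.1043]
tcp_rot: [0.656, 0.755, 0.001, 0.001]
contact_force: [-0.0, -0.2, 0.1]
opening: -0.002
finger_force: 0.0
```

```bash
python3 st.py|head -1
```

```text
tool hx,hy,tipz mm -33.380557216091425 -0.5500299038356092 79.28480362579207 F [-0.  -0.2  0.1] 7.3
```

jog_arm(increments=[{"dx": 0, "dy": 0, "dz": -0.04, "ax": 0, "ay": 0, "az": 0, "gripper": -1}, {"dx": 0, "dy": 0, "dz": -0.07, "ax": 0, "ay": 0, "az": 0, "gripper": -1}, {"dx": 0, "dy": 0, "dz": -0.1, "ax": 0, "ay": 0, "az": 0, "gripper": -1}, {"dx": 0, "dy": 0, "dz": -0.13, "ax": 0, "ay": 0, "az": 0, "gripper": -1}, {"dx": 0, "dy": 0, "dz": -0.155, "ax": 0, "ay": 0, "az": 0, "gripper": -1}, {"dx": 0, "dy": 0, "dz": -0.18, "ax": 0, "ay": 0, "az": 0, "gripper": -1}, {"dx": 0, "dy": 0, "dz": -0.2, "ax": 0, "ay": 0, "az": 0, "gripper": -1}, {"dx": 0, "dy": 0, "dz": -0.2, "ax": 0, "ay": 0, "az": 0, "gripper": -1}])

```text
time: 8.15
eef_pos: [0.4643, 0.1615, 0.0795]
tcp_rot: [0.656, 0.754, 0.0, 0.001]
contact_force: [-0.0, -0.4, 2.8]
opening: 0.004
finger_force: 1.3
```

Tip at 54.5 mm, 2.8 N. Press on.

jog_arm(increments=[{"dx": 0, "dy": 0, "dz": -0.02, "ax": 0, "ay": 0, "az": 0, "gripper": -1}, {"dx": 0, "dy": 0, "dz": -0.04, "ax": 0, "ay": 0, "az": 0, "gripper": -1}, {"dx": 0, "dy": 0, "dz": -0.06, "ax": 0, "ay": 0, "az": 0, "gripper": -1}, {"dx": 0, "dy": 0, "dz": -0.075, "ax": 0, "ay": 0, "az": 0, "gripper": -1}, {"dx": 0, "dy": 0, "dz": -0.085, "ax": 0, "ay": 0, "az": 0, "gripper": -1}, {"dx": 0, "dy": 0, "dz": -0.085, "ax": 0, "ay": 0, "az": 0, "gripper": -1}])

```text
time: 8.75
eef_pos: [0.4632, 0.1621, 0.0689]
tcp_rot: [0.656, 0.754, -0.0, -0.001]
contact_force: [-2.1, -0.3, 3.4]
opening: 0.009
finger_force: 2.2
```

jog_arm(increments=[{"dx": 0, "dy": 0, "dz": -0.008, "ax": 0, "ay": 0, "az": 0, "gripper": -1}, {"dx": 0, "dy": 0, "dz": -0.015, "ax": 0, "ay": 0, "az": 0, "gripper": -1}, {"dx": 0, "dy": 0, "dz": -0.015, "ax": 0, "ay": 0, "az": 0, "gripper": -1}])

```text
time: 9.05
eef_pos: [0.4646, 0.1623, 0.0688]
tcp_rot: [0.656, 0.754, 0.001, 0.0]
contact_force: [-2.8, -0.4, 11.0]
opening: -0.006
finger_force: 5.4
```

jog_arm(increments=[{"dx": 0, "dy": 0, "dz": 0.3, "ax": 0, "ay": 0, "az": 0, "gripper": -1}, {"dx": 0, "dy": 0.3, "dz": 0.6, "ax": 0, "ay": 0, "az": 0, "gripper": -1}, {"dx": 0, "dy": 0.6, "dz": 0.8, "ax": 0, "ay": 0, "az": 0, "gripper": -1}, {"dx": 0, "dy": 1, "dz": 1, "ax": 0, "ay": 0, "az": 0, "gripper": -1}, {"dx": 0, "dy": 1, "dz": 1, "ax": 0, "ay": 0, "az": 0, "gripper": -1}, {"dx": 0, "dy": 1, "dz": 1, "ax": 0, "ay": 0, "az": 0, "gripper": -1}])

```text
time: 9.65
eef_pos: [0.4631, 0.2828, 0.187]
tcp_rot: [0.655, 0.755, -0.0, 0.0]
contact_force: [-0.2, -1.1, -0.5]
opening: -0.001
finger_force: 0.0
```

```bash
python3 - <<'E'
from h import *
c=wrist();prof(c);cv2.imwrite("pics/w4.png",c["frame"])
c=cam("side");cv2.imwrite("pics/s4.png",cv2.resize(c["frame"][190:290,320:440],None,fx=6,fy=6,interpolation=cv2.INTER_CUBIC))
E
python3 st.py
```

```text
-130 424 z95 11.0 y -0.1
-125 1375 z95 43.0 y 5.7
-120 412 z95 48.4 y 4.2
-115 408 z95 48.5 y 5.0
-110 388 z95 48.2 y 6.3
-105 401 z95 48.3 y 5.5
-100 281 z95 47.7 y -15.5
-95 206 z95 47.9 y -18.1
-90 180 z95 47.9 y -18.6
-85 92 z95 47.8 y -18.8
-80 74 z95 48.8 y -18.7
-75 58 z95 48.8 y -18.3
-70 45 z95 48.5 y -18.7
-65 13 z95 42.8 y -16.8
-50 16 z95 33.0 y -18.6
10 21 z95 37.0 y 11.8
15 30 z95 38.1 y 11.3
20 49 z95 37.9 y 11.2
25 64 z95 37.7 y 11.1
30 63 z95 37.9 y 10.7
35 75 z95 39.0 y 10.2
40 66 z95 39.2 y 10.1
45 81 z95 40.0 y 9.2
50 61 z95 38.2 y 11.0
55 46 z95 34.1 y 12.9
60 29 z95 25.9 y 14.0
65 29 z95 20.9 y 17.1
70 9 z95 20.2 y 16.6
80 9 z95 10.9 y 16.7
tool hx,hy,tipz mm -151.14576509268633 13.969276739004382 160.25941515787505 F [-0.  -0.6 -0.3] 9.75
-100:471  -95:471  -90:473  10:44  15:44  20:44  25:43  30:45  35:43  40:43  45:44  50:44  55:43  60:45  65:44  70:44  75:43  80:39  85:38  90:37  95:37  100:49  105:52
```

View pics/w4.png

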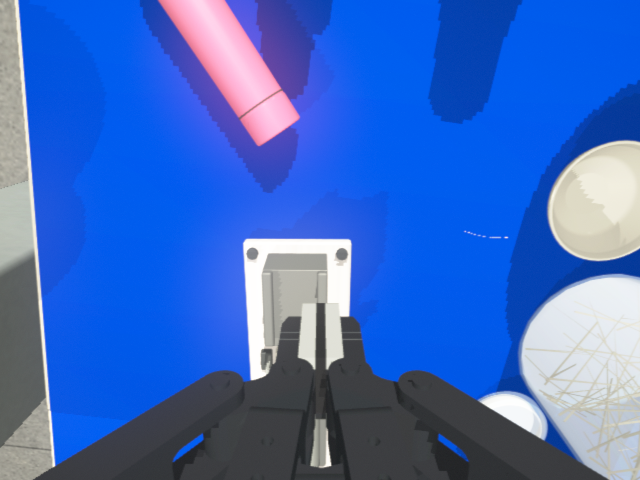

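View pics/s4.png

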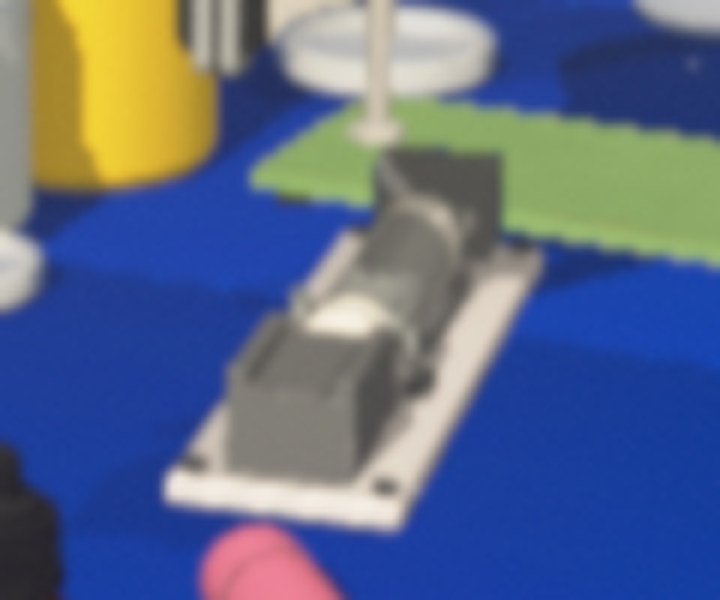

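The cartridge lies level: its top is at z = 43–45 mm all the way to x ≈ 77 mm. In the side crop the clips at (310,300) and (410,330) close over the cap, which sits below the block's ribs. The press bottomed out at 11 N, and the robot is clear.

```bash
python3 -c "
from plant import job
print(job.sign_off())"
```

```text
the job is handed in; nothing more can be done
None
```

The cartridge was pushed up to the spring contact and pressed down past the clips, it lies level in its holder by the camera readings, and the job was handed in at about 10 s; no verdict was returned.

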